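Stand the fallen adhesive bottles up in their trough

ROBOT

A 7-joint arm with a two-finger parallel gripper is mounted at the origin on the work surface. World frame = base frame: x ahead of the robot, y to its left, z up, the work surface at z = 0. Lengths are in m, angles in rad, forces in N, time in s.
With the tool pointing down it reaches from about 0.4 to 0.85 m from the base axis. Payload 4.5 kg.
Tool frame: the origin (TCP) lies at the very end of the fingers, on their centre line; the grasp point (between the pads) lies 19 mm behind it (r.hold_point_z is the distance from the TCP to the grasp point, in m); y points along the fingers, z is the direction in which the jaws open and shut, and the axes are right-handed (so a half turn about y gives the same grasp; the last joint's range is limited). The gripper opens to 88 mm and grips with 3 to 60 N. Pads are 18 mm wide; open, the fingers measure 123 mm over their backs; the gripper's body (75 mm by 187 mm) begins 45 mm behind the grasp point.
Start: joints at [1.349, 0.689, -0.195, 1.565, 0.157, 0.902, -0.215], TCP at [0.158, -0.605, 0.239] pointing down, gripper open.
Joint ranges: [-3.01, 3.01], [-0.46, 2.08], [-1.47, 1.51], [0.13, 2.56], [-1, 4.14], [0.04, 2.09], [-2.66, 2.66]. Speed limits (rad/s): [2.57, 2.57, 3.14, 3.14, 3.14, 3.14, 3.14].

INTERFACE

Orientations are given as [roll, pitch, yaw] about the fixed x, y, z axes, in that order (R = Rz(yaw) Ry(pitch) Rx(roll)).
In Python, from bench import r, read_camera, close_job, look_for, silhouettes, pinpoint gives the robot as it stands.
- The arm moves only by the tool move_arm, never from a script. Its argument "increments" is a list of rows, each a list of 4 numbers: the shift along the world's x, y, z in m, then the turn about the world's z in rad. In form: [[tx, ty, tz, roll], ...]. A call has 1 to 5 rows; each row shifts and turns the pose as measured when the row begins; what a row does not reach is not made up. A row lasts 1/8 s, in which the tool goes at most 62.5 mm and 10.7 degrees, less where a joint would pass 70% of its speed; a pose out of reach is approached as far as the arm can. A call with a gripper value outside its range is refused whole. "hand" is the finger opening in m, from 0 to 0.0881, set as the call begins (left out, the last holds). The fingers move at their own pace and stop on an object; "squeeze" is the grip in N (left out, the last holds). Time passes only in rows, so rows that do not move let the fingers close. It gives the time, the measured TCP pose, the force and the opening at its end, in the units of the state.
- r.read_state(): the state, without advancing time (a new reading comes with each control period).
- read_camera(name): name is "side" or "top" or "wrist"; returns a dict with "color" (480x640x3 uint8, red, green, blue), "depth" (480x640 float32, m along the optical axis (not along the pixel's ray), 0 where there is no reading), "camera_matrix" (3x3 intrinsics, pixels), "rvec" (rotation vector, rad) and "tvec" (3), from world to camera coordinates, as OpenCV has them; the wrist camera has in their place "T_tool_cam" (4x4, takes a point from camera to tool coordinates, whose origin is the TCP and whose axes are the tool frame's). Camera axes: x right, y down, z forward; pixel columns grow to the right and rows downward; lengths in m; the calibration is good to about 2 mm. A picture is of the moment at which its call begins: read the wrist's pose just before it.
- close_job(): hands the job in, once; it reports no verdict.
Trained networks look in the newest picture that a camera, given by its name, has taken for a name from the list of things; names that differ only in an ending like _2 or _b are one class to them, and where a whole thing is asked for, a point or a joint stands for the part that bears it (a point fixed in the world has none). Each returns a list of dicts, best first, with "p" (0 to 1); they miss things now and then, are a little off and sometimes report something else, mostly with a low value. They report only what shows in the picture. A call takes as long as a camera call. They do not tell look-alikes from the thing itself.
- look_for(camera, label): "xy" ([column, row] in pixels, amid what is visible of it).
- silhouettes(camera, label): "mask" (480x640 bool, what is visible of it) and "xy" ([column, row] in pixels, amid what is visible of it).
- pinpoint(camera, label): "xy" ([column, row] in pixels: a listed point, or the origin of a listed thing).
The state is a dict: "t": time; "q": joint angles; "dq": joint speeds; "tau": joint torques, N m; "position": TCP position; "ee_rot": TCP orientation; "wrist_force": force on the tool from outside, world axes, zero at the start; "ft_torque": the same for the moment, N m; "width": finger opening in m.
Only numpy, scipy, OpenCV 4.12 (cv2) and the standard library are available. Lean on these libraries where they do the work, as an engineer would, in place of code of your own. Each camera call takes 0.05 s, during which the arm holds its last target.

TASK

Two square white bottles in the wooden trough have fallen over against the stone block. Stand each one upright on the floor of the trough, on the side of the stone where it is now, between the stone and the container at that end. Let go of them, and leave the jar, the tin, the ceramic pot and the marble slab where they are, standing as they do.

Things in the scene. Friction and masses are not known exactly. Their poses are not given: they have to be found in the camera images.
- lane: Wooden trough fixed on the bench, 550 mm along its y, 74 mm along its x. Origin: centre of its underside. Inner floor 10 mm above the origin, 58 mm wide between rails 8 mm thick; tops of rails and 8 mm end strips at 22 mm. A fixed grey stone block fills its middle: y from -80 to +80 mm, 56 mm wide, top 65 mm above the origin.
- bottle_a: White square plastic bottle, paper band, round grey cap, 0.25 kg. Body 48 x 48 mm, 104 mm tall, shoulder to 118 mm, cap 32 mm in diameter from 118 to 146 mm. Origin: centre of its underside; z runs up through the cap, x across the trough. It leans about 50 degrees from vertical on a lower edge, cap to the trough's middle, side on the stone. The one in the trough's +y half.
- bottle_b: White square plastic bottle, paper band, round grey cap, 0.25 kg. Body 48 x 48 mm, 104 mm tall, shoulder to 118 mm, cap 32 mm in diameter from 118 to 146 mm. Origin: centre of its underside; z runs up through the cap, x across the trough. It leans about 50 degrees from vertical on a lower edge, cap to the trough's middle, side on the stone. The one in the trough's -y half.
- jar: Squat closed glass jar, 52 mm in diameter, 75 mm tall, standing on the trough's floor at one of its ends (either one), about 236 mm from the middle. Origin at the centre of its underside, z up. To be left alone.
- tin: Metal can, 50 mm in diameter, 88 mm tall, standing on the trough's floor at the other end, about 236 mm from the middle. Origin at the centre of its underside, z up. To be left alone.
- pot: White ceramic pot, 80 mm in diameter at the rim, 100 mm tall, on the bench beyond the trough. Origin at the centre of its underside. To be left alone.
- slab: Marble slab weight, 70 x 100 x 30 mm, lying on the bench beyond the trough, beside the pot. Origin at the centre of its underside. To be left alone.
Not all that is in view belongs to the job. What is shaped like the bottle_a but orange or red is not meant.

How it is judged:
By the outcome, as a careful person would: the job done as asked, in the order asked, and still so for the second after the job is handed in, with the robot touching nothing.
It also fails if it takes over 58 s, if anything falls off the work surface, if the arm or the gripper's body presses on something with over 40 N, if the wrist force passes 120 N, or if a joint passes its speed limit or range.

## Working session

There is one attempt and no reset: what is moved stays moved. The work goes in short steps, Python scripts to look and compute and a tool call to move; the robot and the scene stay as the last step left them, time stands still between calls to the robot, and variables do not carry over. Pictures are saved under pics/ and viewed, and the job is handed in when it is done.

Besides the shell and the picture viewer there is one more tool, called as name([rows], argument=value, ...), one row to a line, values as JSON. move_arm: Moves the arm, as the interface text tells. Its arguments: {"type":"object","properties":{"increments":{"type":"array"},"hand":{"type":"number"},"squeeze":{"type":"number"}},"required":["increments"]}

```bash
ls; mkdir -p pics; cat > h.py <<'E'
from bench import r, read_camera, close_job, look_for, silhouettes, pinpoint
import numpy as np, cv2
from scipy.spatial.transform import Rotation as R
def Tcw(c):
    T=np.eye(4);T[:3,:3]=cv2.Rodrigues(np.array(c['rvec'],float))[0];T[:3,3]=np.array(c['tvec']).ravel();return np.linalg.inv(T)
def cloud(c):
    K=np.array(c['camera_matrix']);d=c['depth'];v,u=np.mgrid[:480,:640]
    P=np.stack([(u-K[0,2])/K[0,0]*d,(v-K[1,2])/K[1,1]*d,d],-1)
    T=Tcw(c);W=P@T[:3,:3].T+T[:3,3];W[d<=0]=np.nan;return W
def save(c,n):
    cv2.imwrite('pics/'+n+'.png',c['color'][:,:,::-1])
E
python3 - <<'E'
from h import *
s=r.read_state();print(s)
for n in ('side','top'):
    c=read_camera(n);save(c,n+'0');np.savez(n+'0.npz',**{k:np.array(v) for k,v in c.items()})
    print(n,Tcw(c).round(3))
    for l in ('lane','bottle_a','jar','tin','pot','slab'):
        print(l,[(np.round(o['xy']),round(o['p'],2)) for o in look_for(n,l)])
print(r.read_state()['t'])
E
```

```text
pics
{'t': 0.0, 'q': array([ 1.34878661,  0.68997998, -0.19448387,  1.5663309 ,  0.15727954,
        0.90249652, -0.21510307]), 'dq': array([-0.00159223,  0.00161033,  0.00142163, -0.00065808,  0.00016478,
        0.00104176, -0.00014643]), 'tau': array([ 2.44241892e-04, -5.27557361e+01, -1.26694310e+00, -1.53426504e+01,
       -5.27243502e-02,  6.55528042e-03,  1.74048964e-04]), 'position': array([ 0.15792535, -0.60407034,  0.23791526]), 'ee_rot': array([-1.57261877e+00, -1.35517550e-04, -2.88573903e+00]), 'wrist_force': array([-0.18427519, -0.19483661,  0.72102909]), 'ft_torque': array([-0.0109422 ,  0.02424642,  0.01267668]), 'width': 0.08851149071312368}
side [[ 0.903 -0.33   0.275  0.425]
 [-0.43  -0.681  0.593 -0.4  ]
 [-0.008 -0.654 -0.757  0.687]
 [ 0.     0.     0.     1.   ]]
lane []
bottle_a [(array([216., 266.]), 0.93), (array([323., 164.]), 0.81), (array([179., 193.]), 0.8), (array([273., 225.]), 0.72), (array([294., 360.]), 0.67)]
jar [(array([183., 235.]), 0.73)]
tin [(array([347., 425.]), 0.89)]
pot []
slab [(array([430., 314.]), 0.76)]
top [[ 0.002 -0.997  0.079  0.549]
 [-1.    -0.     0.018  0.051]
 [-0.018 -0.079 -0.997  1.008]
 [ 0.     0.     0.     1.   ]]
lane [(array([353., 314.]), 0.81)]
bottle_a [(array([167., 338.]), 0.97), (array([301., 336.]), 0.85), (array([415., 306.]), 0.8), (array([255., 257.]), 0.56)]
jar [(array([240., 347.]), 0.92), (array([356., 314.]), 0.4)]
tin [(array([474., 287.]), 0.91)]
pot [(array([331., 173.]), 0.92)]
slab [(array([408., 182.]), 0.91)]
0.7
```

View pics/top0.png

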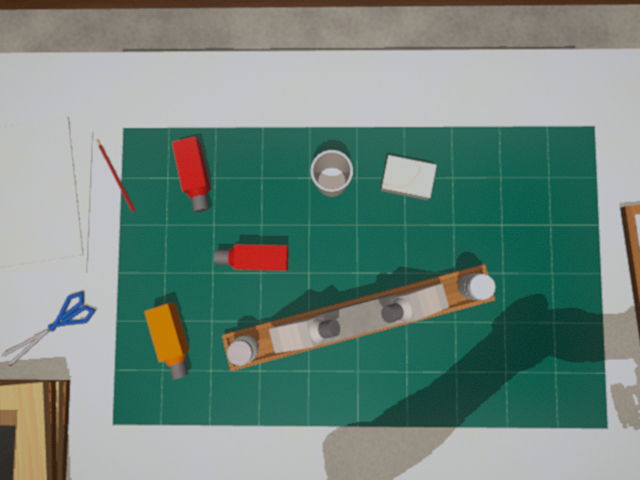

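View pics/side0.png

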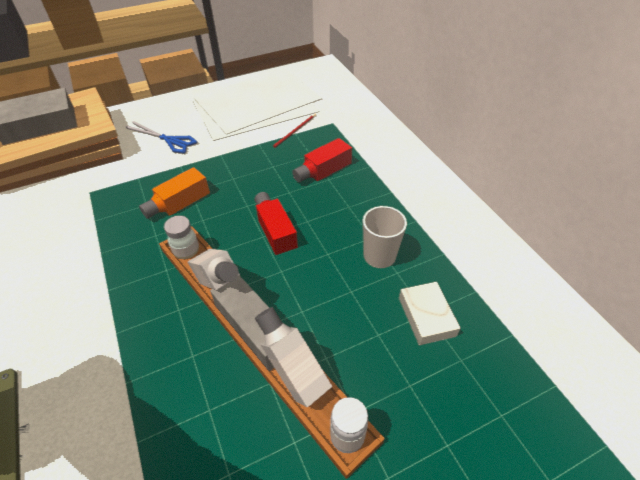

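```bash
python3 - <<'E'
from h import *
c=dict(np.load('top0.npz'));im=c['color']
cv2.imwrite('pics/crop0.png',cv2.resize(im[220:400,140:520,::-1],None,fx=2.1,fy=2.1,interpolation=cv2.INTER_CUBIC))
W=cloud(c)
for p in [(240,347),(301,336),(356,314),(415,306),(474,287),(331,173),(408,182),(167,338)]: print(p,W[p[1],p[0]].round(3))
# height map around
E
```

```text
(240, 347) [0.429 0.224 0.086]
(301, 336) [0.451 0.108 0.101]
(356, 314) [0.489 0.005 0.066]
(415, 306) [ 0.507 -0.101  0.108]
(474, 287) [ 0.542 -0.212  0.099]
(331, 173) [0.779 0.053 0.002]
(408, 182) [ 0.754 -0.104  0.03 ]
(167, 338) [0.44  0.376 0.045]
```

View pics/crop0.png

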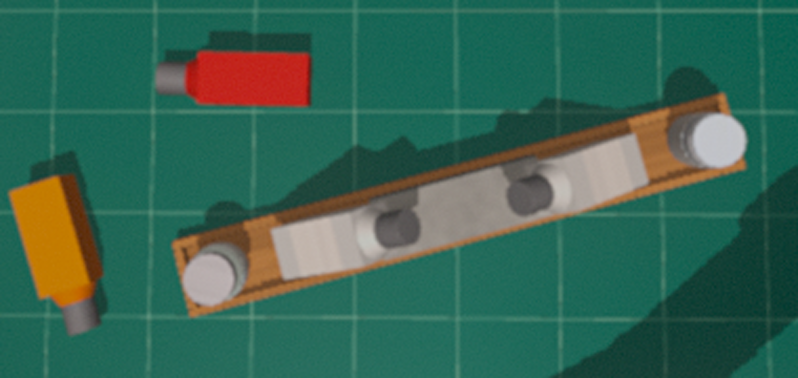

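Candidates: white bottles leaning in the trough at top (301,336) and (415,306). The look-alikes are the red bottles at (190,170) and (255,257) and the orange one at (167,338). I'm choosing the two white ones in the trough. The crop confirms they are white bodies with grey caps lying on the stone. The jar is at the left end and the tin at the right end.

```bash
cat >> h.py <<'E'
def lane_fit(Ws):
    P=np.concatenate([W.reshape(-1,3) for W in Ws]);P=P[~np.isnan(P).any(1)]
    return P
E
python3 - <<'E'
from h import *
cs={n:dict(np.load(n+'0.npz')) for n in('top','side')}
c=cs['top'];W=cloud(c)
hsv=cv2.cvtColor(c['color'],cv2.COLOR_RGB2HSV)
reg=np.zeros((480,640),bool);reg[255:380,215:505]=1
wood=reg&(hsv[...,0]<20)&(hsv[...,1]>110)&(hsv[...,2]>60)&(W[...,2]>0.012)
P=W[wood];print(len(P))
rail=P[(P[:,2]>0.016)&(P[:,2]<0.03)]
rect=cv2.minAreaRect(rail[:,:2].astype(np.float32)*1000);print('rail rect',rect)
E
python3 - <<'E'
from h import *
cs={n:dict(np.load(n+'0.npz')) for n in('top','side')}
import itertools
c0=np.array([0.487,0.005])
for n,c in cs.items():
    W=cloud(c).reshape(-1,3);W=W[~np.isnan(W).any(1)]
    W=W[(np.linalg.norm(W[:,:2]-c0,axis=1)<0.30)]
    # stone top
    m=(abs(W[:,2]-0.065)<0.004)&(np.linalg.norm(W[:,:2]-c0,axis=1)<0.05)
    print(n,'stone',W[m].mean(0),m.sum(), cv2.minAreaRect((W[m][:,:2]*1000).astype(np.float32)))
    a=np.deg2rad(14.2);ex=np.array([np.cos(a),np.sin(a)]);ey=np.array([-np.sin(a),np.cos(a)])
    x=(W[:,:2]-c0)@ex;y=(W[:,:2]-c0)@ey;z=W[:,2]
    img=np.zeros((200,620),np.uint8)
    m=(abs(x)<0.026)&(z>0.005)&(z<.18)&(abs(y)<.3)
    img[(190-z[m]*1000).astype(int),(310+y[m]*1000).astype(int)]=255
    img2=np.zeros((140,620),np.uint8)
    m=(abs(x)<0.06)&(z>0.008)&(z<.18)&(abs(y)<.3)
    img2[(70-x[m]*1000).astype(int),(310+y[m]*1000).astype(int)]=(z[m]*1500).clip(0,255)
    cv2.imwrite(f'pics/prof_{n}.png',np.vstack([img,img2]))
E
```

```text
2961
rail rect ((529.8718872070312, 12.219146728515625), (177.3267822265625, 549.9692993164062), 15.011359214782715)
top stone [0.48062207 0.00097963 0.06448491] 1301 ((479.0643615722656, 2.383098602294922), (55.983951568603516, 98.10650634765625), 15.225154876708984)
side stone [0.47626387 0.00911234 0.06498078] 1339 ((480.9137878417969, 4.039196014404297), (56.82664108276367, 97.43737030029297), 14.783768653869629)
```

```bash
cat >> h.py <<'E'
a=np.deg2rad(15.0);ex=np.array([np.cos(a),np.sin(a)]);ey=np.array([-np.sin(a),np.cos(a)])
c0=np.array([0.480,0.003])
E
python3 - <<'E'
from h import *
for n in('top','side'):
    c=dict(np.load(n+'0.npz'));W=cloud(c);V=W.reshape(-1,3);hsv=cv2.cvtColor(c['color'],cv2.COLOR_RGB2HSV).reshape(-1,3)
    x=(V[:,:2]-c0)@ex;y=(V[:,:2]-c0)@ey;z=V[:,2]
    f=lambda m:np.percentile(np.c_[x[m],y[m],z[m]],[2,50,98],axis=0).round(4).tolist()
    rail=(abs(z-.022)<.004)&(abs(x)<.05)&(abs(y)<.3);print(n,'rail',f(rail))
    for s in(1,-1):
        e=(abs(x)<.045)&(s*y>.19)&(s*y<.28)&(z>.066)&(z<.11);print(' end',s,f(e))
        cap=(abs(x)<.03)&(s*y>0.02)&(s*y<.12)&(z>.075)&(hsv[:,2]<130)&(hsv[:,1]<60);print(' cap',s,cap.sum(),f(cap))
    img=np.zeros((200,620,3),np.uint8)
    m=(abs(x)<0.02)&(z>0.005)&(z<.18)&(abs(y)<.3)
    img[(190-z[m]*1000).astype(int),(310+y[m]*1000).astype(int)]=c['color'].reshape(-1,3)[m][:,::-1]
    img2=np.zeros((140,620,3),np.uint8)
    m=(abs(x)<0.06)&(z>0.008)&(z<.18)&(abs(y)<.3)
    img2[(70-x[m]*1000).astype(int),(310+y[m]*1000).astype(int)]=c['color'].reshape(-1,3)[m][:,::-1]
    cv2.imwrite(f'pics/prof2_{n}.png',np.vstack([img,img2]))
    # expected bottle axis overlay
E
python3 -c "
import cv2,numpy as np
cv2.imwrite('pics/p2.png',np.vstack([cv2.imread('pics/prof2_top.png')[:300],cv2.imread('pics/prof2_side.png')[:300]]))"
```

```text
top rail [[-0.0379, -0.2721, 0.0185], [0.0282, 0.0086, 0.0218], [0.0356, 0.2697, 0.0252]]
 end 1 [[-0.0233, 0.2105, 0.0746], [-0.002, 0.231, 0.0845], [0.019, 0.2526, 0.088]]
 cap 1 390 [[-0.0135, 0.0382, 0.0798], [0.0039, 0.0584, 0.1217], [0.0241, 0.0791, 0.1326]]
 end -1 [[-0.0199, -0.2581, 0.0684], [0.0022, -0.2327, 0.0974], [0.024, -0.2139, 0.1012]]
 cap -1 403 [[-0.0148, -0.0859, 0.0778], [0.0025, -0.0644, 0.1212], [0.0225, -0.0443, 0.1324]]
side rail [[-0.0362, -0.2766, 0.0187], [-0.0301, -0.1193, 0.0221], [0.0369, 0.2585, 0.025]]
 end 1 [[-0.0225, 0.2092, 0.068], [-0.0023, 0.225, 0.085], [0.0197, 0.2524, 0.0875]]
 cap 1 431 [[-0.0139, 0.0376, 0.0797], [-0.0017, 0.0501, 0.1212], [0.0163, 0.071, 0.1339]]
 end -1 [[-0.022, -0.2619, 0.0684], [-0.0021, -0.2418, 0.0976], [0.0223, -0.2181, 0.1002]]
 cap -1 460 [[-0.015, -0.084, 0.1052], [-0.0024, -0.0679, 0.1226], [0.0195, -0.0458, 0.1334]]
```

View pics/p2.png

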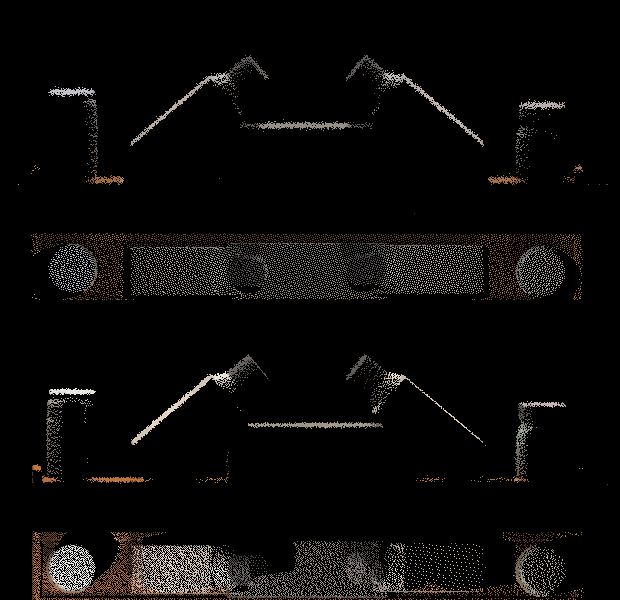

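move_arm([
  [0.03,0.046,0,0.15],
  [0.03,0.046,0,0.15],
  [0.03,0.046,0,0.15],
  [0.03,0.046,0,0.15],
  [0.03,0.046,0,0.15],
], hand=0.06, squeeze=6)

```text
t: 1.32
position: [0.3087, -0.3729, 0.2392]
ee_rot: [-1.564, -0.003, -2.122]
wrist_force: [0.6, -0.8, -0.4]
width: 0.0597
```

move_arm([
  [0.03,0.046,0,0.15],
  [0.03,0.046,0,0.15],
  [0.03,0.046,0,0.15],
  [0.03,0.046,0,0.15],
  [0.03,0.046,0,0.15],
])

```text
t: 1.95
position: [0.4638, -0.1362, 0.2409]
ee_rot: [-1.56, -0.006, -1.349]
wrist_force: [1.5, -0.4, -0.8]
width: 0.06
```

move_arm([
  [0.016,0.042,-0.03,0.02],
  [0.0155,0.041,-0.03,0.02],
  [0,0,-0.02,0],
  [0,0,0,0],
])

```text
t: 2.45
position: [0.5009, -0.045, 0.1601]
ee_rot: [-1.551, -0.005, -1.299]
wrist_force: [-0.8, -0.5, 0.4]
width: 0.0599
```

```bash
python3 - <<'E'
from h import *
s=r.read_state();print(s['position'],s['ee_rot'],s['wrist_force'])
c=read_camera('wrist');save(c,'w1')
c2=read_camera('side');save(c2,'s1')
cv2.imwrite('pics/w1s1.png',cv2.resize(np.hstack([c['color'],c2['color']])[:,:,::-1],(800,300)))
E
```

```text
[ 0.50093787 -0.045017    0.16009579] [-1.55119647 -0.00490912 -1.29880704] [-0.82382138 -0.54551301  0.43522481]
```

View pics/w1s1.png

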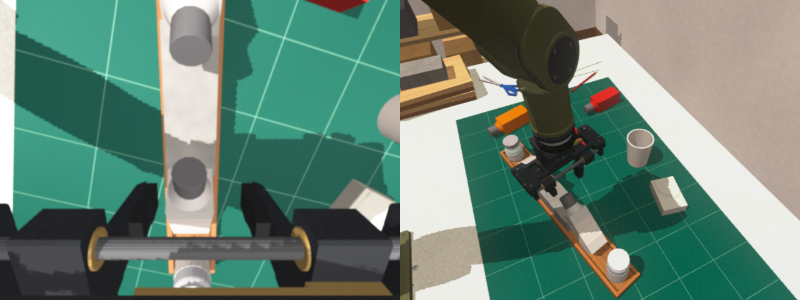

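Side view: the gripper hangs over the stone. Wrist view: the cap at about (380,290) full-res sits between the fingers, slightly left of centre, so I correct by about 8 mm and descend.

move_arm([
  [-0.0056,-0.0083,0,-0.01],
  [0,0,-0.02,0],
  [0,0,-0.02,0],
  [0,0,-0.018,0],
  [0,0,0,0],
])

```text
t: 3.18
position: [0.4969, -0.0612, 0.1069]
ee_rot: [-1.541, -0.011, -1.322]
wrist_force: [-0.6, -0.6, -0.1]
width: 0.0601
```

```bash
cat > st.py <<'E'
from h import *
s=r.read_state();p=s['position'];d=p[:2]-np.array([0.481,0.0])
print('t',round(s['t'],2),'lane',(d@ex).round(4),(d@ey).round(4),'z',p[2].round(4),s['ee_rot'].round(3),'F',np.round(s['wrist_force'],1),'w',round(s['width'],4))
E
python3 st.py
```

```text
t 3.17 lane -0.0005 -0.0632 z 0.1069 [-1.541 -0.011 -1.322] F [-0.6 -0.6 -0.1] w 0.0601
```

move_arm([
  [-0.002,0.007,-0.008,0.013],
  [0,0,0,0],
])

```text
t: 3.42
position: [0.4954, -0.0548, 0.1001]
ee_rot: [-1.539, -0.012, -1.311]
wrist_force: [0.6, 0.8, 0.3]
width: 0.0601
```

```bash
python3 st.py
```

```text
t 3.42 lane -0.0002 -0.0567 z 0.1001 [-1.539 -0.012 -1.311] F [0.6 0.8 0.3] w 0.0601
```

move_arm([
  [0,0,-0.001,0],
  [0,0,0,0],
  [0,0,0,0],
  [0,0,0,0],
], hand=0.0, squeeze=8)

```text
t: 3.92
position: [0.4959, -0.0549, 0.1]
ee_rot: [-1.537, -0.012, -1.311]
wrist_force: [-0.7, -0.0, 0.1]
width: 0.0314
```

```bash
python3 st.py; python3 - <<'E'
from h import *
for th in (50,40,30,20,10,0):
    t=np.deg2rad(th);print(th,'grip y',145.5+24*np.cos(t)-138*np.sin(t),'tcp z',10+24*np.sin(t)+138*np.cos(t)-19)
c=read_camera('wrist');save(c,'w2')
E
```

```text
t 3.92 lane 0.0002 -0.0569 z 0.1 [-1.537 -0.012 -1.311] F [-0.7 -0.   0.1] w 0.0314
50 grip y 55.21276948205799 tcp z 98.0897567715979
40 grip y 75.18037649811305 tcp z 112.1410357828959
30 grip y 97.28460969082654 tcp z 122.51150572225254
20 grip y 120.85384311991953 tcp z 128.8860651082714
10 grip y 145.1719375542566 tcp z 131.07102617969102
0 grip y 169.5 tcp z 129.0
```

View pics/w2.png

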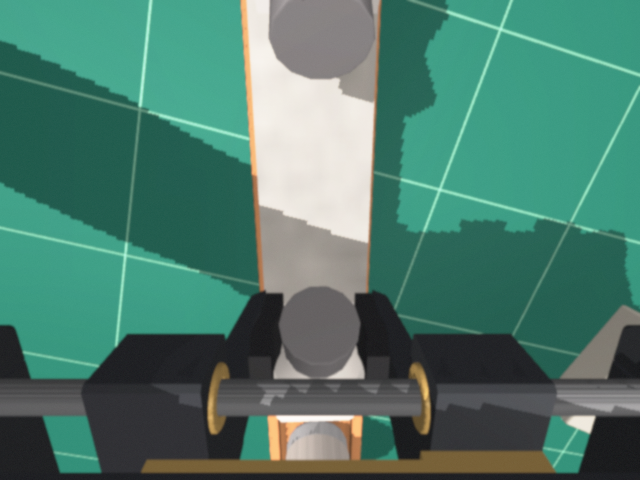

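Cap is held between the pads at (320,328), width 31 mm. Now the arc, first part.

move_arm([
  [0.0026,-0.0097,0.0075,0],
  [0.0026,-0.0097,0.007,0],
  [0.0028,-0.0106,0.0055,0],
  [0.0028,-0.0106,0.005,0],
])

```text
t: 4.47
position: [0.5065, -0.0988, 0.1262]
ee_rot: [-1.539, -0.013, -1.311]
wrist_force: [-0.3, -1.0, -2.8]
width: 0.0317
```

```bash
python3 st.py; cat > sd.py <<'E'
from h import *
import sys
c=read_camera('side');cv2.imwrite('pics/'+sys.argv[1]+'.png',cv2.resize(c['color'][150:480,100:500,::-1],None,fx=1.8,fy=1.8))
E
python3 sd.py a1
```

```text
t 4.47 lane -0.0009 -0.102 z 0.1262 [-1.539 -0.013 -1.311] F [-0.3 -1.  -2.8] w 0.0317
```

View pics/a1.png

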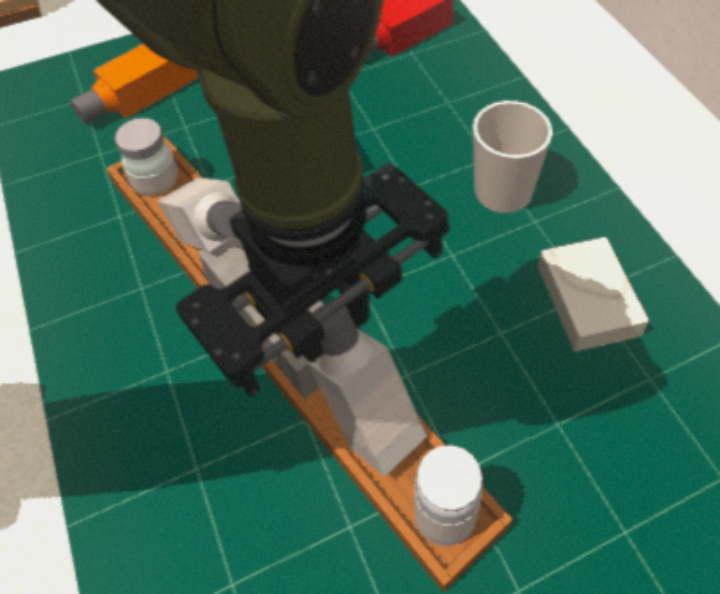

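```bash
cat > pf.py <<'E'
from h import *
import sys
n=sys.argv[1];sgn=int(sys.argv[2])
ims=[]
for cam in('side','top'):
    c=read_camera(cam);V=cloud(c).reshape(-1,3);d=V[:,:2]-np.array([0.481,0.])
    x=d@ex;y=sgn*(d@ey);z=V[:,2];m=(abs(x)<0.026)&(z>0.005)&(z<.18)&(y>.03)&(y<.29)
    img=np.zeros((400,600,3),np.uint8)
    u=((y[m]-.03)*2000).astype(int);v=(399-z[m]*2000).clip(0,399).astype(int)
    col=c['color'].reshape(-1,3)[m][:,::-1]
    for uu,vv,cc in zip(u,v,col): img[vv:vv+2,uu:uu+2]=cc
    for k in range(40,290,20): cv2.putText(img,str(k),(int((k-30)*2)-8,12),0,.35,(0,255,255),1);img[14:20,(k-30)*2]=255
    for k in range(0,180,20): img[399-2*k,:6]=255
    ims.append(img)
cv2.imwrite('pics/'+n+'.png',cv2.resize(np.vstack(ims),(450,600)))
E
python3 pf.py b1 -1
```

```text
(no output)
```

View pics/b1.png

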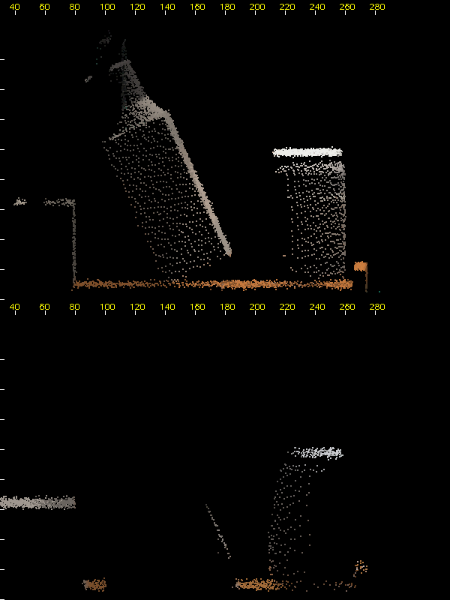

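The profile shows the bottle tilted about 26°, its lower edge at y≈140 on the floor and clear of the tin. Continuing the arc.

move_arm([
  [0.0031,-0.0116,0.003,0],
  [0.0031,-0.0116,0.0015,0],
  [0.0031,-0.0116,0.0005,0],
  [0.0026,-0.0097,0,0],
])

```text
t: 5.12
position: [0.519, -0.1444, 0.1311]
ee_rot: [-1.539, -0.011, -1.31]
wrist_force: [-0.3, 0.1, -2.1]
width: 0.0318
```

```bash
python3 st.py;python3 pf.py b2 -1
```

```text
t 5.12 lane -0.0007 -0.1493 z 0.1311 [-1.539 -0.011 -1.31 ] F [-0.3  0.1 -2.1] w 0.0318
```

View pics/b2.png

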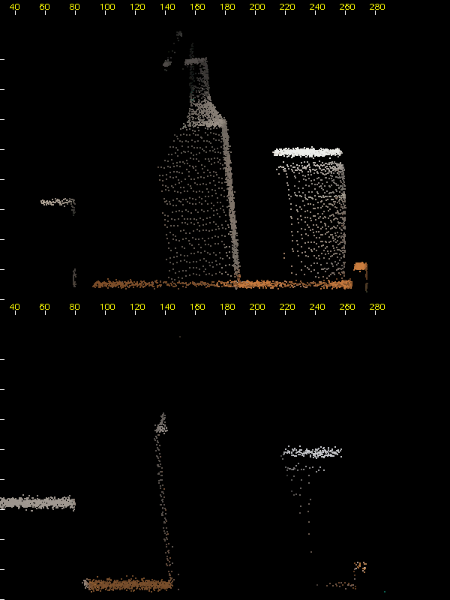

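move_arm([
  [0.0015,-0.0055,-0.0005,0],
  [0.0013,-0.0048,-0.001,0],
  [0,0,0,0],
])

```text
t: 5.6
position: [0.5224, -0.1557, 0.1298]
ee_rot: [-1.538, -0.012, -1.311]
wrist_force: [-0.5, -0.7, -1.0]
width: 0.0319
```

```bash
python3 st.py;python3 pf.py b3 -1
```

```text
t 5.6 lane -0.0003 -0.1611 z 0.1298 [-1.538 -0.012 -1.311] F [-0.5 -0.7 -1. ] w 0.0319
```

View pics/b3.png

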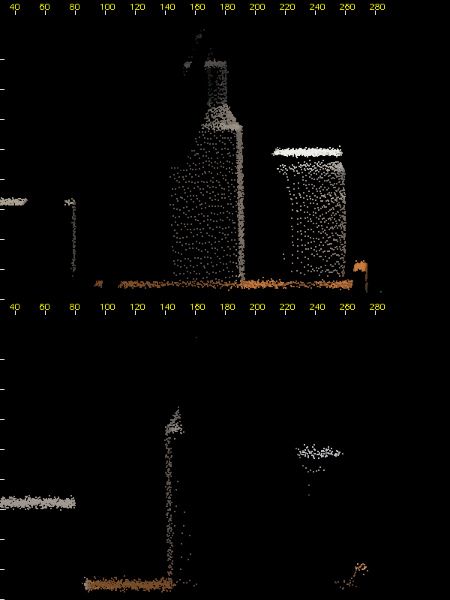

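Upright, spanning y 143–191, with the tin starting at 211. Releasing and rising.

move_arm([
  [0,0,-0.0005,0],
  [0,0,0,0],
  [0,0,0,0],
], hand=0.06)

```text
t: 6.08
position: [0.5225, -0.1544, 0.1295]
ee_rot: [-1.538, -0.012, -1.309]
wrist_force: [-0.9, 0.2, -0.1]
width: 0.0592
```

move_arm([
  [0,0,0.01,0],
  [0,0,0.03,0],
  [0,0,0.04,0],
  [-0.004,0.015,0.02,0],
  [-0.012,0.045,0,0],
])

```text
t: 6.7
position: [0.506, -0.0949, 0.2338]
ee_rot: [-1.537, -0.012, -1.315]
wrist_force: [1.0, 0.6, 0.1]
width: 0.0601
```

```bash
python3 st.py;python3 pf.py b4 -1;python3 sd.py a4
```

```text
t 6.7 lane -0.0004 -0.0981 z 0.2338 [-1.537 -0.012 -1.315] F [1.  0.6 0.1] w 0.0601
```

View pics/a4.png

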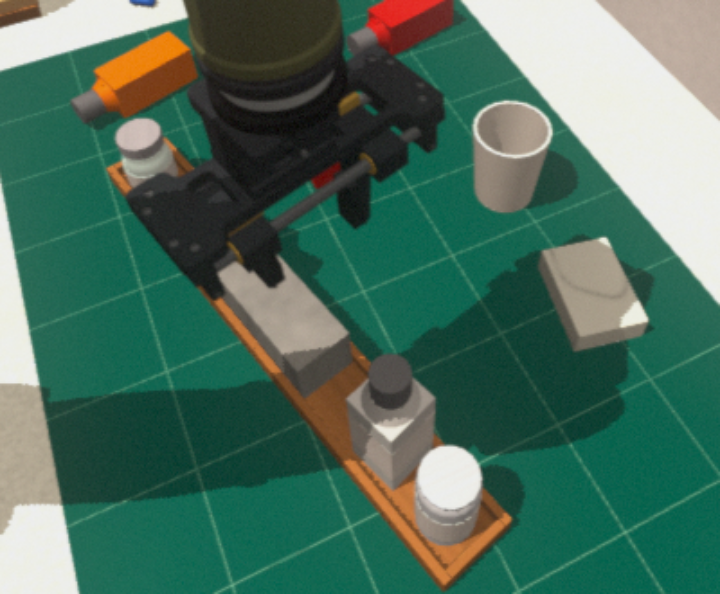

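View pics/b4.png

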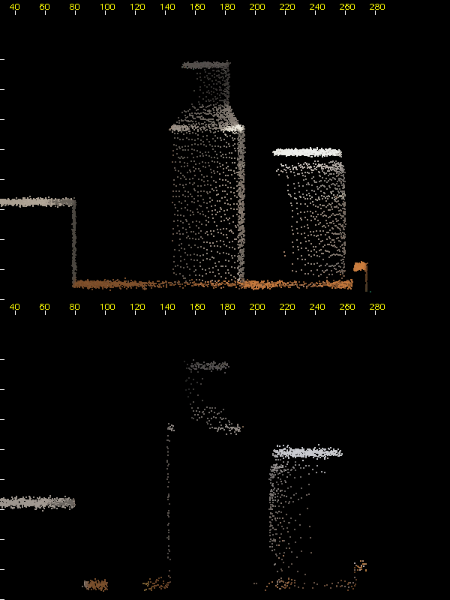

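Bottle b stands free and upright (side crop (390,430)). On to bottle a.

move_arm([
  [-0.013,0.0485,-0.01,0],
  [-0.013,0.0485,-0.02,0.003],
  [-0.01,0.036,-0.02,0],
  [-0.0018,0.0065,-0.01,0],
  [0,0,0,0],
])

```text
t: 7.48
position: [0.4652, 0.0499, 0.1705]
ee_rot: [-1.541, -0.011, -1.306]
wrist_force: [-0.2, -0.2, 0.5]
width: 0.0596
```

```bash
python3 st.py
```

```text
t 7.47 lane -0.0023 0.0523 z 0.1705 [-1.541 -0.011 -1.306] F [-0.2 -0.2  0.5] w 0.0596
```

move_arm([
  [0.0012,0.0035,-0.02,0],
  [0,0,-0.025,0],
  [0,0,-0.015,0],
  [0,0,-0.004,0],
  [0,0,0,0],
])

```text
t: 8.1
position: [0.4695, 0.0487, 0.1063]
ee_rot: [-1.538, -0.015, -1.314]
wrist_force: [-0.5, -0.4, 0.7]
width: 0.06
```

```bash
python3 st.py; python3 - <<'E'
from h import *
c=read_camera('wrist');save(c,'w3')
E
```

```text
t 8.1 lane 0.0015 0.0501 z 0.1063 [-1.538 -0.015 -1.314] F [-0.5 -0.4  0.7] w 0.06
```

View pics/w3.png

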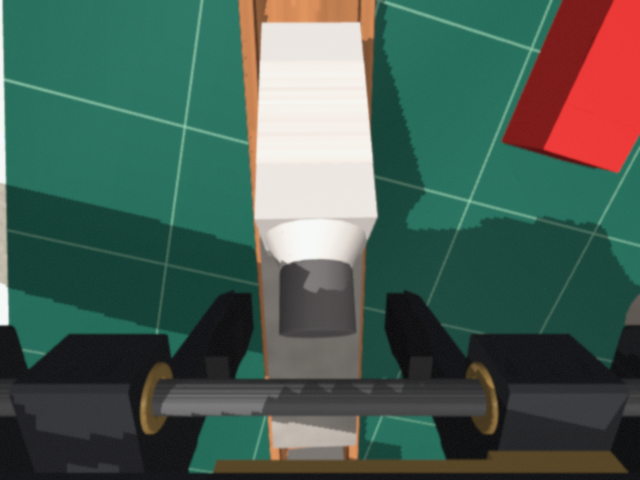

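move_arm([
  [-0.0028,0.0045,-0.0065,0.004],
  [0,0,0,0],
  [0,0,0,0],
])

```text
t: 8.52
position: [0.4674, 0.0536, 0.1007]
ee_rot: [-1.535, -0.015, -1.311]
wrist_force: [-0.6, -0.4, -0.0]
width: 0.0598
```

```bash
python3 st.py; python3 pf.py c0 1
```

```text
t 8.53 lane 0.0007 0.0553 z 0.1007 [-1.535 -0.015 -1.311] F [-0.6 -0.4 -0. ] w 0.0598
```

View pics/c0.png

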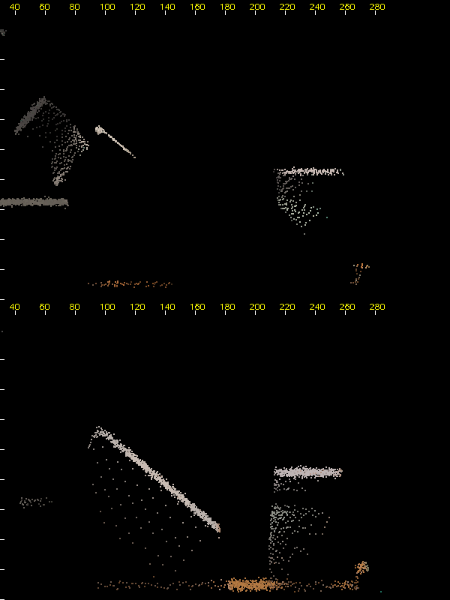

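move_arm([
  [0,0,-0.002,0],
  [0,0,0,0],
  [0,0,0,0],
  [0,0,0,0],
], hand=0.0, squeeze=8)

```text
t: 9.12
position: [0.4675, 0.0535, 0.0986]
ee_rot: [-1.535, -0.014, -1.311]
wrist_force: [-0.3, -0.2, 0.6]
width: 0.0315
```

move_arm([
  [-0.0026,0.0097,0.0075,0],
  [-0.0026,0.0097,0.007,0],
  [-0.0028,0.0106,0.0055,0],
  [-0.0028,0.0106,0.005,0],
])

```text
t: 9.62
position: [0.4553, 0.0967, 0.1252]
ee_rot: [-1.536, -0.014, -1.311]
wrist_force: [-0.2, 0.8, -1.2]
width: 0.0317
```

```bash
python3 st.py; python3 pf.py c1 1
```

```text
t 9.62 lane 0.0002 0.1 z 0.1252 [-1.536 -0.014 -1.311] F [-0.2  0.8 -1.2] w 0.0317
```

View pics/c1.png

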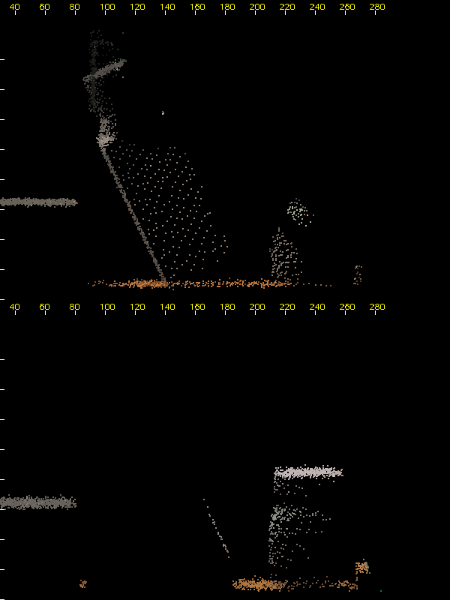

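Tilt is about 25°, the lower edge is on the floor at y≈140, and the jar is untouched. Continuing.

move_arm([
  [-0.0031,0.0116,0.003,0],
  [-0.0031,0.0116,0.0015,0],
  [-0.0031,0.0116,0.0005,0],
  [-0.0026,0.0097,0,0],
])

```text
t: 10.22
position: [0.4426, 0.144, 0.1303]
ee_rot: [-1.536, -0.014, -1.31]
wrist_force: [-0.5, -0.7, -1.4]
width: 0.0315
```

move_arm([
  [-0.0015,0.0055,-0.0005,0],
  [0,0,0,0],
])

```text
t: 10.48
position: [0.4406, 0.1506, 0.1297]
ee_rot: [-1.537, -0.015, -1.309]
wrist_force: [0.1, -0.2, -1.3]
width: 0.0319
```

```bash
python3 st.py; python3 pf.py c2 1
```

```text
t 10.47 lane -0.0001 0.156 z 0.1297 [-1.537 -0.015 -1.309] F [ 0.1 -0.2 -1.3] w 0.0319
```

View pics/c2.png

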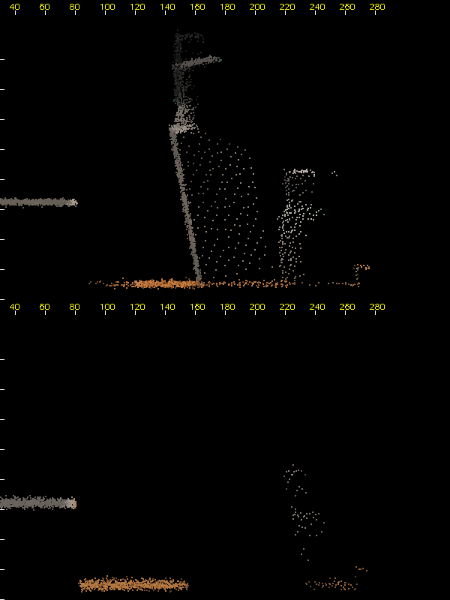

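It slid outward: the lower edge is now at y≈160, still tilted about 10°, with the outer corner close to the jar. I'll lift a little and bring it back inward before going on.

move_arm([
  [0.0015,-0.0055,0.005,0],
  [0.003,-0.011,0.004,0],
  [0.003,-0.011,0,0],
  [0,0,0,0],
])

```text
t: 11.08
position: [0.4493, 0.1184, 0.1393]
ee_rot: [-1.537, -0.016, -1.313]
wrist_force: [-0.4, 0.5, -2.3]
width: 0.0316
```

```bash
python3 st.py; python3 pf.py c3 1; python3 sd.py a5
```

```text
t 11.07 lane 0.0 0.1226 z 0.1393 [-1.537 -0.016 -1.313] F [-0.4  0.5 -2.3] w 0.0316
```

View pics/c3.png

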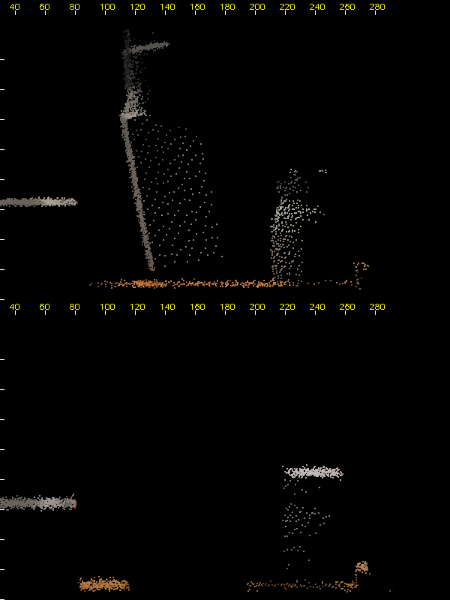

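View pics/a5.png

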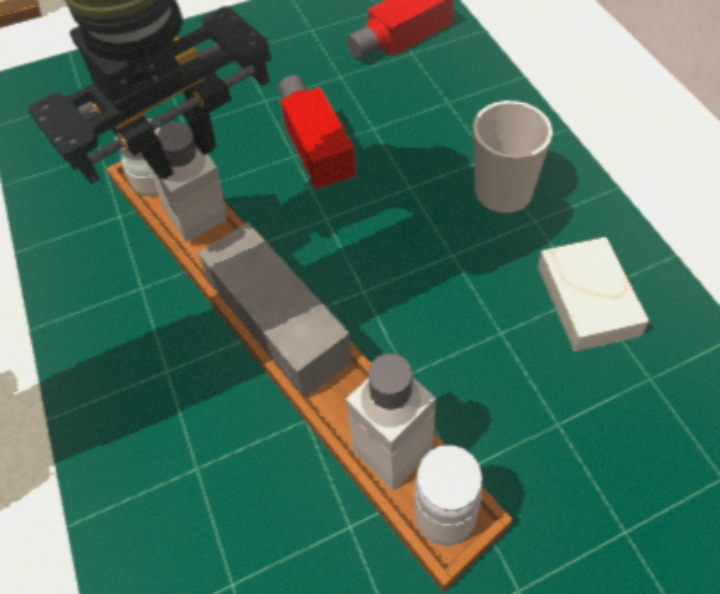

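move_arm([
  [0,0,-0.005,0],
  [0,0,-0.004,0],
  [0,0,0,0],
])

```text
t: 11.6
position: [0.4485, 0.1216, 0.1296]
ee_rot: [-1.537, -0.014, -1.308]
wrist_force: [-0.1, -0.3, 0.9]
width: 0.0317
```

move_arm([
  [0,0,-0.001,0],
  [0,0,0,0],
], squeeze=3)

```text
t: 11.85
position: [0.4494, 0.1225, 0.1291]
ee_rot: [-1.534, -0.014, -1.307]
wrist_force: [0.3, 0.1, -0.2]
width: 0.0319
```

```bash
python3 st.py; python3 pf.py c4 1
```

```text
t 11.85 lane 0.0011 0.1265 z 0.1291 [-1.534 -0.014 -1.307] F [ 0.3  0.1 -0.2] w 0.0319
```

View pics/c4.png

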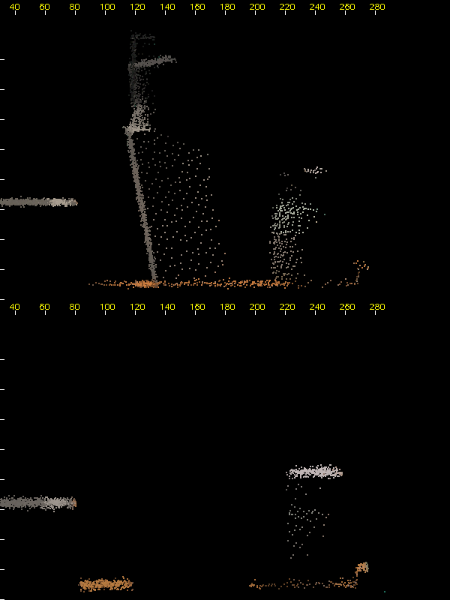

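Lower edge is on the floor at y≈132 with about 9.5° of tilt, well clear of the jar. With the light 3 N grip, I move outward in small steps.

move_arm([
  [-0.002,0.007,0,0],
  [-0.002,0.006,-0.0005,0],
  [0,0,0,0],
])

```text
t: 12.32
position: [0.4448, 0.1366, 0.1285]
ee_rot: [-1.535, -0.013, -1.307]
wrist_force: [0.4, -0.1, 1.1]
width: 0.0319
```

```bash
python3 st.py; python3 pf.py c5 1
```

```text
t 12.32 lane 0.0004 0.1413 z 0.1285 [-1.535 -0.013 -1.307] F [ 0.4 -0.1  1.1] w 0.0319
```

View pics/c5.png

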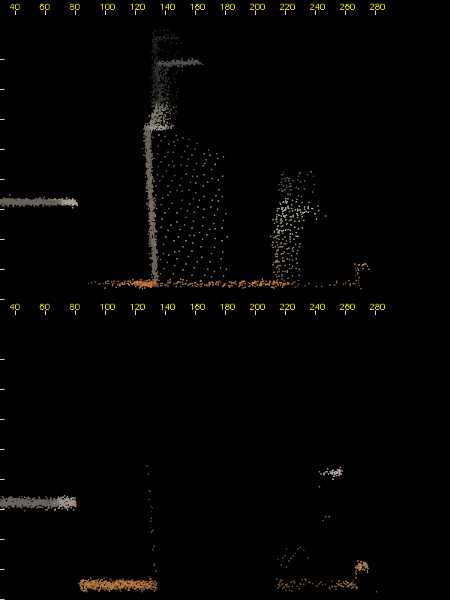

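move_arm([
  [-0.0012,0.0045,-0.0003,0],
  [-0.0008,0.003,0,0],
  [0,0,0,0],
])

```text
t: 12.8
position: [0.4424, 0.1434, 0.1278]
ee_rot: [-1.536, -0.014, -1.309]
wrist_force: [0.0, 0.3, -0.3]
width: 0.032
```

```bash
python3 st.py; python3 pf.py c6 1
```

```text
t 12.8 lane -0.0001 0.1485 z 0.1278 [-1.536 -0.014 -1.309] F [ 0.   0.3 -0.3] w 0.032
```

View pics/c6.png

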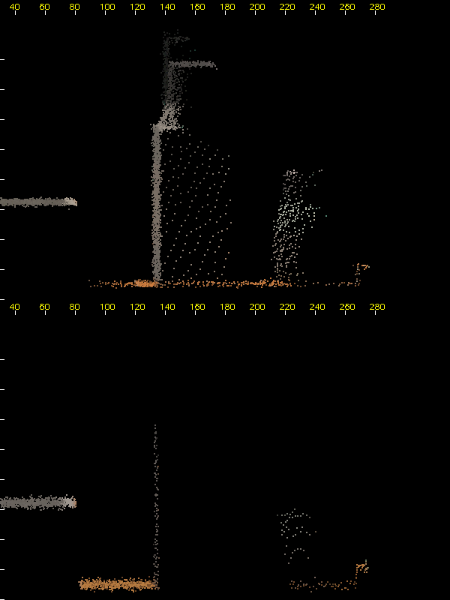

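Bottle a is upright (inner face at y≈133). Releasing and retreating upward.

move_arm([
  [0,0,0,0],
  [0,0,0,0],
  [0,0,0,0],
], hand=0.06)

```text
t: 13.28
position: [0.4432, 0.1432, 0.1281]
ee_rot: [-1.534, -0.014, -1.31]
wrist_force: [-0.4, 1.1, -0.5]
width: 0.0592
```

move_arm([
  [0,0,0.01,0],
  [0,0,0.03,0],
  [0,0,0.04,0],
  [0.01,-0.04,0.02,0],
  [0.013,-0.05,0,0],
])

```text
t: 13.9
position: [0.4662, 0.0558, 0.2345]
ee_rot: [-1.531, -0.012, -1.299]
wrist_force: [1.0, -0.5, -0.2]
width: 0.0597
```

move_arm([
  [0.013,-0.05,0.02,0],
  [0.01,-0.04,0,0],
  [0,0,0,0],
])

```text
t: 14.28
position: [0.4898, -0.0417, 0.2574]
ee_rot: [-1.53, -0.015, -1.307]
wrist_force: [0.4, 0.5, 0.2]
width: 0.06
```

```bash
python3 st.py; python3 pf.py d1 1; python3 pf.py d2 -1; python3 - <<'E'
from h import *
d=[cv2.imread(f'pics/d{i}.png') for i in(1,2)]
c=read_camera('side')['color'][:,:,::-1]
t=read_camera('top')['color'][:,:,::-1]
cv2.imwrite('pics/dd.png',np.hstack([cv2.resize(x,(375,500)) for x in d]))
cv2.imwrite('pics/ee.png',cv2.resize(np.hstack([c,t]),(800,300)))
E
```

```text
t 14.28 lane -0.0023 -0.0425 z 0.2574 [-1.53  -0.015 -1.307] F [0.4 0.5 0.2] w 0.06
```

View pics/dd.png

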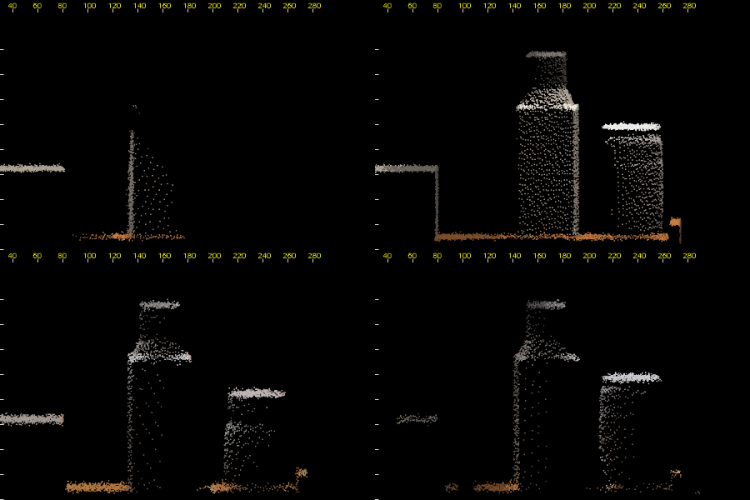

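View pics/ee.png

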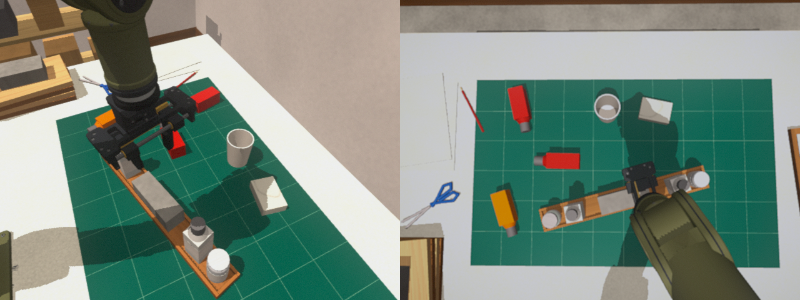

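```bash
python3 -c "
from bench import *
print(close_job())"
```

```text
the job is handed in; nothing more can be done
None
```

I stood both white bottles upright on the trough floor, each on its own side of the stone, let go of them and handed the job in at about 15 s. Each was gripped by the cap and swung up about its lower edge.

- **Bottle positions:** The last depth profiles show both bottles vertical and standing free. Distances are from the trough's middle; the stone ends at 80 mm. The bottle on the jar side spans about 133–181 mm and the one on the tin side about 143–191 mm. Both containers begin at about 211 mm.
- **Slip on the jar side:** That bottle slid outward partway up and came close to the jar. I lifted it back inward and finished with a lighter 3 N grip.
- **Jar and tin:** In the depth profiles both still stand where they did at the start.
- **Pot and slab:** They look unmoved in the final pictures, but I did not measure them.
- **Last check of the jar side:** The arm blocked part of the side camera's view there, so the final check of that bottle and the jar rests mainly on the top camera.

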